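# Find the plug-gauge case that rattles

## Robot

A 7-joint arm with a two-finger parallel gripper is mounted at the origin on the work surface. World frame = base frame: x ahead of the robot, y to its left, z up, the work surface at z = 0. Lengths are in m, angles in rad, forces in N, time in s.
With the tool pointing down it reaches from about 0.425 to 0.825 m from the base axis. Payload 3.6 kg.
Tool frame: the origin (TCP) lies where the fingers leave the gripper's body, on its centre line; the fingertips stand 73 mm ahead of it and the grasp point (between the pads) lies 54 mm ahead of it; z points along the fingers, y is the line along which they close (so a half turn about z gives the same grasp; the last joint's range is limited). The gripper opens to 85 mm and grips with 20 to 120 N. Pads are 22 mm wide; open, the fingers measure 114 mm over their backs; the gripper's body (76 mm by 85 mm) begins 54 mm behind the grasp point. The pads swing forward as they close: fully open they stand 13 mm farther back than shut.
Start: joints at [-1.321, 0.615, -0.013, 1.423, 0.008, 1.103, -0.04], TCP at [0.178, 0.625, 0.304] pointing down, gripper open.
Joint ranges: [-3.12, 3.12], [-0.3, 2.06], [-1.34, 1.32], [0.26, 2.42], [-1.36, 4.5], [0.01, 1.98], [-2.84, 2.84]. Speed limits (rad/s): [2.79, 2.79, 3.14, 3.14, 3.14, 3.14, 3.14].

## Interface

Orientations are given as a unit quaternion [x, y, z, w].
In Python, from station import arm, snapshot, camera_info, ticket gives the robot as it stands. Calls block until the motion is done:
- arm.movep(position, orientation): joint-space move of the TCP to a pose.
- arm.line_to(position, velocity=0.15, ori=None): straight line of the TCP; ori=None keeps the orientation; velocity is the mean speed in m/s.
- arm.move_j(angles): joint-space move.
- arm.move_gripper(opening, effort=None): opening from 0.0 (shut) to 1.0 (fully open); effort is the grip in N (None keeps the last); returns when the fingers have stopped.
- arm.pause(seconds).
- arm.ik(position, orientation): joint angles nearest the present ones, or None.
- snapshot(name): name is "scene" or "side" or "wrist"; returns the picture (420x560x3 uint8, blue, green, red); there is no depth.
- camera_info(name): a dict with "fx", "fy", "cx", "cy" (pixels), "R" (3x3) and "t" (3): a world point X has camera coordinates R X + t; the wrist camera has in their place "T_tool_cam" (4x4, takes a point from camera to tool coordinates, whose origin is the TCP and whose axes are the flange's). Camera axes: x right, y down, z forward; pixel columns grow to the right and rows downward; lengths in m; the calibration is good to about 2 mm. A picture is of the moment at which its call begins: read the wrist's pose just before it. camera_info takes no time and is no camera call.
A pose or a line that the arm cannot do raises arm.MotionError and nothing moves.
- ticket.finish_job(): hands the job in; it is judged then, once.
Readings, each from a call of its own:
- arm.read_time(): time.
- arm.read_joint_positions(): joint angles.
- arm.read_dq(): joint speeds.
- arm.read_effort(): joint torques, N m.
- arm.read_tool_pos(): TCP position.
- arm.read_eef_rot(): TCP orientation.
- arm.read_ft_force(): force on the tool from outside, world axes, zero at the start.
- arm.read_wrist_torque(): the same for the moment, N m.
- arm.read_opening(): opening from 0.0 (shut) to 1.0 (fully open).
- arm.read_finger_force(): force on a finger pad.
Only numpy, scipy, OpenCV 4.12 (cv2) and the standard library are available. Lean on these libraries where they do the work, as an engineer would, in place of code of your own. Each camera call takes 0.05 s, during which the arm holds its last target. There are 200 camera calls.

## Task

On the calibration bench lie three closed black plug-gauge cases that look alike; in one of them the steel plug has come loose from its packing. Lift and shake them one after another, a few brisk strokes to and fro along their length, to find the one that rattles, putting any that do not back lid up where they lay. Hold the rattling case out level, lid up, over the round rubber mat, about 15 cm above the bench, and finish while still holding it there; leave the brass fitting, the bottle and the screwdriver alone.

Things in the scene. Friction and masses are not known exactly. Their poses are not given: they have to be found in the camera images.
- case_a: One of three look-alike closed black plastic cases: 150 long (x) x 52 wide (y) x 45 high (z), blank white label on the lid, two grey latches on the +y long side, hinge barrels on the other, all 50 from mid-length and standing out 3; walls plain at mid-length, to be gripped across the width. Origin: centre of the underside. Lies lid up. case_b and case_c tell what is inside.
- case_b: A second case, alike in look, size and axes to case_a. Each of the three holds a hidden steel plug of 200 g and weighs 310 to 390 g in all (weight does not tell them apart). In two cases the plug is packed tight; in one, any of the three, it is loose and slides along the length, 30 either way from the middle, with friction 0.08.
- case_c: The third case, alike to case_a. In the loose one a stroke of about 90 along the length at a mean 0.4 m/s throws the plug against the leading end, where it stays (at 0.2 m/s it does not); tipping it over 0.15 rad lengthways slides it to the lower end. One feels a jolt, and the moment at the wrist differs by 0.12 N m between the two ends. The packed ones show no such shift.
- handover_mat: Round black rubber mat fixed on the far part of the bench, 90 in diameter, 2 thick; the rattling case is held out above it. Origin: centre of the underside, on the bench top.
- fitting: Bystander: brass fitting standing upright, a 32 disc foot 12 high with an 18 stem, 34 high in all. Origin: centre of the underside.
- bottle: Bystander: closed bottle standing upright, 48 in diameter, 110 high. Origin: centre of the underside.
- driver: Bystander: screwdriver lying on the bench, handle to its -x, blade to its +x.
Mind the look-alikes: they are no part of the job. What is shaped like the case_c but purple is not meant.

How it is judged:
On the way, in this order (a step that is already met when the one before it is completed fails the run):
1. the rattling case, gripped clear of the bench, moves briskly, stroke 1 (((distance between plug and case_a below 0.09 m and height (world z) of case_a above 0.03 m and contact force between the fingers and case_a above 1 N and linear speed of case_a above 0.12 m/s) or (distance between plug and case_b below 0.09 m and height (world z) of case_b above 0.03 m and contact force between the fingers and case_b above 1 N and linear speed of case_b above 0.12 m/s) or (distance between plug and case_c below 0.09 m and height (world z) of case_c above 0.03 m and contact force between the fingers and case_c above 1 N and linear speed of case_c above 0.12 m/s))).
2. still gripped clear of the bench, it checks or reverses after stroke 1 (((distance between plug and case_a below 0.09 m and height (world z) of case_a above 0.03 m and contact force between the fingers and case_a above 1 N and linear speed of case_a below 0.06 m/s) or (distance between plug and case_b below 0.09 m and height (world z) of case_b above 0.03 m and contact force between the fingers and case_b above 1 N and linear speed of case_b below 0.06 m/s) or (distance between plug and case_c below 0.09 m and height (world z) of case_c above 0.03 m and contact force between the fingers and case_c above 1 N and linear speed of case_c below 0.06 m/s))).
3. the rattling case, gripped clear of the bench, moves briskly, stroke 2 (((distance between plug and case_a below 0.09 m and height (world z) of case_a above 0.03 m and contact force between the fingers and case_a above 1 N and linear speed of case_a above 0.12 m/s) or (distance between plug and case_b below 0.09 m and height (world z) of case_b above 0.03 m and contact force between the fingers and case_b above 1 N and linear speed of case_b above 0.12 m/s) or (distance between plug and case_c below 0.09 m and height (world z) of case_c above 0.03 m and contact force between the fingers and case_c above 1 N and linear speed of case_c above 0.12 m/s))).
4. still gripped clear of the bench, it checks or reverses after stroke 2 (((distance between plug and case_a below 0.09 m and height (world z) of case_a above 0.03 m and contact force between the fingers and case_a above 1 N and linear speed of case_a below 0.06 m/s) or (distance between plug and case_b below 0.09 m and height (world z) of case_b above 0.03 m and contact force between the fingers and case_b above 1 N and linear speed of case_b below 0.06 m/s) or (distance between plug and case_c below 0.09 m and height (world z) of case_c above 0.03 m and contact force between the fingers and case_c above 1 N and linear speed of case_c below 0.06 m/s))).
5. the rattling case, gripped clear of the bench, moves briskly, stroke 3 (((distance between plug and case_a below 0.09 m and height (world z) of case_a above 0.03 m and contact force between the fingers and case_a above 1 N and linear speed of case_a above 0.12 m/s) or (distance between plug and case_b below 0.09 m and height (world z) of case_b above 0.03 m and contact force between the fingers and case_b above 1 N and linear speed of case_b above 0.12 m/s) or (distance between plug and case_c below 0.09 m and height (world z) of case_c above 0.03 m and contact force between the fingers and case_c above 1 N and linear speed of case_c above 0.12 m/s))).
6. still gripped clear of the bench, it checks or reverses after stroke 3 (((distance between plug and case_a below 0.09 m and height (world z) of case_a above 0.03 m and contact force between the fingers and case_a above 1 N and linear speed of case_a below 0.06 m/s) or (distance between plug and case_b below 0.09 m and height (world z) of case_b above 0.03 m and contact force between the fingers and case_b above 1 N and linear speed of case_b below 0.06 m/s) or (distance between plug and case_c below 0.09 m and height (world z) of case_c above 0.03 m and contact force between the fingers and case_c above 1 N and linear speed of case_c below 0.06 m/s))).
7. the rattling case, gripped clear of the bench, moves briskly, stroke 4 (((distance between plug and case_a below 0.09 m and height (world z) of case_a above 0.03 m and contact force between the fingers and case_a above 1 N and linear speed of case_a above 0.12 m/s) or (distance between plug and case_b below 0.09 m and height (world z) of case_b above 0.03 m and contact force between the fingers and case_b above 1 N and linear speed of case_b above 0.12 m/s) or (distance between plug and case_c below 0.09 m and height (world z) of case_c above 0.03 m and contact force between the fingers and case_c above 1 N and linear speed of case_c above 0.12 m/s))).
At the end, for the whole second after the job is handed in: The rattling case, shaken by four brisk strokes or more in the air, is held at rest, within 0.2 rad of level, underside 100 to 210 mm up, within 45 mm of the mat's centre in plan; the others lie lid up within 50 mm of their starts, untouched; bystanders within 30 mm (((distance between plug and case_a below 0.09 m and contact force between the fingers and case_a above 2 N and height (world z) of case_a between 0.1 and 0.21 m and horizontal distance between case_a and handover_mat below 0.045 m and angle between case_a's own z axis and vertical below 0.2 rad and linear speed of case_a below 0.04 m/s and distance of each of case_b, case_c from where it was at the start of the episode below 0.05 m and height (world z) of each of case_b, case_c below 0.008 m and angle between each of case_b, case_c's own z axis and vertical below 0.1 rad and linear speed of each of case_b, case_c below 0.03 m/s and contact force between each of the arm, the fingers and case_b below 0.1 N and contact force between each of the arm, the fingers and case_c below 0.1 N) or (distance between plug and case_b below 0.09 m and contact force between the fingers and case_b above 2 N and height (world z) of case_b between 0.1 and 0.21 m and horizontal distance between case_b and handover_mat below 0.045 m and angle between case_b's own z axis and vertical below 0.2 rad and linear speed of case_b below 0.04 m/s and distance of each of case_a, case_c from where it was at the start of the episode below 0.05 m and height (world z) of each of case_a, case_c below 0.008 m and angle between each of case_a, case_c's own z axis and vertical below 0.1 rad and linear speed of each of case_a, case_c below 0.03 m/s and contact force between each of the arm, the fingers and case_a below 0.1 N and contact force between each of the arm, the fingers and case_c below 0.1 N) or (distance between plug and case_c below 0.09 m and contact force between the fingers and case_c above 2 N and height (world z) of case_c between 0.1 and 0.21 m and horizontal distance between case_c and handover_mat below 0.045 m and angle between case_c's own z axis and vertical below 0.2 rad and linear speed of case_c below 0.04 m/s and distance of each of case_a, case_b from where it was at the start of the episode below 0.05 m and height (world z) of each of case_a, case_b below 0.008 m and angle between each of case_a, case_b's own z axis and vertical below 0.1 rad and linear speed of each of case_a, case_b below 0.03 m/s and contact force between each of the arm, the fingers and case_a below 0.1 N and contact force between each of the arm, the fingers and case_b below 0.1 N)) and distance of each of fitting, bottle, driver from where it was at the start of the episode below 0.03 m); the arm keeps its last pose, push and grip.
It fails at once if the fitting is pushed more than 30 mm (distance of fitting from where it was at the start of the episode above 0.03 m).
It fails at once if the bottle is pushed more than 30 mm (distance of bottle from where it was at the start of the episode above 0.03 m).
It fails at once if the screwdriver is pushed more than 30 mm (distance of driver from where it was at the start of the episode above 0.03 m).
It fails at once if a case is turned on its side or over (angle between any of case_a, case_b, case_c's own z axis and vertical above 1.4 rad).
It also fails if it takes over 72 s, if anything falls off the work surface, if the arm or the gripper's body presses on something with over 40 N, if the wrist force passes 120 N, or if a joint passes its speed limit or range.

## Working session

There is one attempt and no reset: what is moved stays moved. The work goes in short steps, each a Python script; the robot and the scene stay as the last script left them, time stands still between calls to the robot, and variables do not carry over. Pictures are saved under pics/ and viewed, at most 10 in all, crops included, and the job is handed in when it is done.

```bash
mkdir -p pics; python3 - <<'E'
from station import arm,snapshot,camera_info
import cv2,numpy as np
for n in("scene","side"):
    cv2.imwrite(f"pics/{n}0.png",snapshot(n)); c=camera_info(n); print(n,c)
print(camera_info("wrist")); print(arm.read_tool_pos(),arm.read_eef_rot(),arm.read_time())
E
```

```text
scene {'fx': 537.1173457225301, 'fy': 537.1173457225301, 'cx': 279.9466282136426, 'cy': 211.44082715119868, 'R': array([[-0.07447079,  0.9971484 ,  0.01221323],
       [ 0.652745  ,  0.05800114, -0.75535411],
       [-0.75390852, -0.04827969, -0.65520303]]), 't': array([ 0.06697844, -0.33135789,  2.00403317])}
side {'fx': 388.46060108223185, 'fy': 388.46060108223185, 'cx': 278.40457443730526, 'cy': 209.5799281008842, 'R': array([[-0.89508866, -0.4458553 ,  0.00541654],
       [-0.25652034,  0.50497207, -0.82413623],
       [ 0.36471031, -0.73906445, -0.56636572]]), 't': array([0.5182161 , 0.1929721 , 0.71097779])}
{'fx': 338.53314219103305, 'fy': 338.53314219103305, 'cx': 283.0650386507271, 'cy': 213.20607783147204, 'T_tool_cam': array([[ 4.41626767e-04, -9.58417378e-01, -2.85369822e-01,
         7.34722635e-02],
       [ 9.99999902e-01,  4.33978528e-04,  9.00381153e-05,
        -5.54590122e-05],
       [ 3.75502809e-05, -2.85369833e-01,  9.58417475e-01,
        -6.87879927e-02],
       [ 0.00000000e+00,  0.00000000e+00,  0.00000000e+00,
         1.00000000e+00]])}
[0.17749851 0.62476315 0.30285311] [ 1.37933290e-01  9.90440847e-01 -1.14812244e-03 -1.32337505e-04] 0.1
```

View pics/scene0.png

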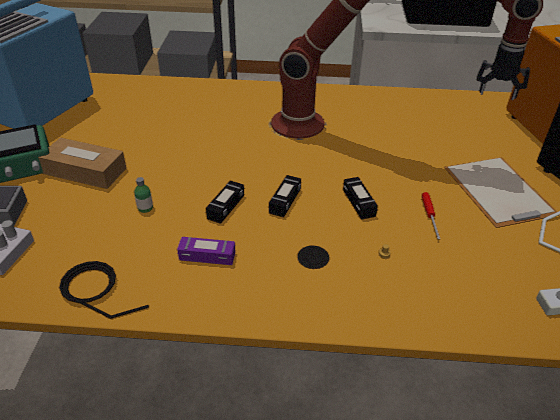

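View pics/side0.png

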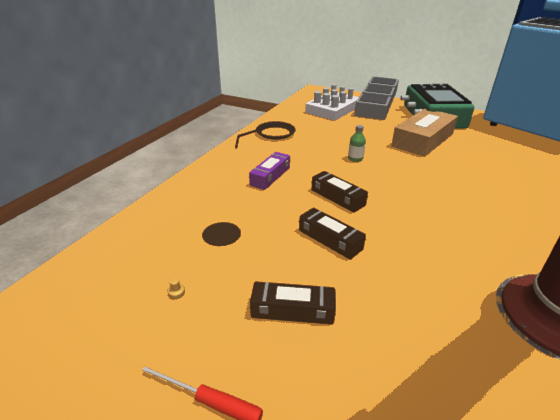

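The scene view shows three black cases at px (226,201), (285,195) and (360,197), with the mat at (313,257). The bystanders are the fitting (385,252), the bottle (144,196) and the screwdriver (430,215). The look-alike at (207,250) is purple, so it is excluded, and the three black ones are the cases. In the side view the same cases are at (340,190), (332,231) and (293,301), with the mat at (222,234).

```bash
cat > h.py <<'E'
from station import arm,snapshot,camera_info,ticket
import cv2,numpy as np
from scipy.spatial.transform import Rotation as Ro
def KRt(n):
    c=camera_info(n)
    if n=="wrist":
        T=np.eye(4);T[:3,:3]=Ro.from_quat(arm.read_eef_rot()).as_matrix();T[:3,3]=arm.read_tool_pos()
        M=np.linalg.inv(T@c["T_tool_cam"]);R,t=M[:3,:3],M[:3,3]
    else: R,t=np.array(c["R"]),np.array(c["t"])
    return np.array([[c["fx"],0,c["cx"]],[0,c["fy"],c["cy"]],[0,0,1]]),R,t
def plane(uv,z,k):
    K,R,t=k; d=np.c_[np.reshape(uv,(-1,2)),np.ones(np.size(uv)//2)]@np.linalg.inv(K).T@R
    o=-R.T@t; return (o+d*((z-o[2])/d[:,2])[:,None])[:,:2]
def tri(u1,k1,u2,k2):
    P=lambda k:k[0]@np.c_[k[1],k[2]]
    X=cv2.triangulatePoints(P(k1),P(k2),np.float64(u1).reshape(2,1),np.float64(u2).reshape(2,1)).ravel();return X[:3]/X[3]
def white(im): 
    h=cv2.cvtColor(im,cv2.COLOR_BGR2HSV); return ((h[...,1]<70)&(h[...,2]>130)).astype(np.uint8)
def blob(m,p,rad=14):
    n,l,s,c=cv2.connectedComponentsWithStats(m); ok=[i for i in range(1,n) if s[i,4]>15 and np.hypot(*(c[i]-p))<rad]
    i=max(ok,key=lambda i:s[i,4]); return c[i],cv2.findContours((l==i).astype(np.uint8),0,1)[0][0],s[i,4]
def rect(cnt,z,k):
    P=plane(cnt.astype(float),z,k); (c,(w,h),a)=cv2.minAreaRect((P*1000).astype(np.float32))
    if w<h: a+=90;w,h=h,w
    return np.r_[np.array(c)/1000,np.deg2rad((a+90)%180-90),w,h]
E
python3 - <<'E'
from h import *
S,D=cv2.imread("pics/scene0.png"),cv2.imread("pics/side0.png");ks,kd=KRt("scene"),KRt("side")
for a,b in(((228,199),(340,184)),((286,192),(332,226)),((359,194),(293,294))):
    (c1,n1,a1),(c2,n2,a2)=blob(white(S),a),blob(white(D),b)
    print(c1,c2,a1,a2,"tri",tri(c1,ks,c2,kd).round(4),rect(n1,.045,ks).round(3),rect(n2,.045,kd).round(3))
def dark(im): return (im.max(2)<60).astype(np.uint8)
c1,_,a1=blob(dark(S),(313,257));c2,_,a2=blob(dark(D),(222,234))
print("mat",c1,c2,tri(c1,ks,c2,kd),plane(c1,.002,ks),plane(c2,.002,kd))
for n,p,q in(("fit",(385,257),(176,293)),("bottle",(145,210),(357,160)),("drvhandle",(427,195),(262,415)),("tip",(438,240),(145,371)),("purple",(207,262),(270,180))): print(n,plane(p,0,ks),plane(q,0,kd))
for p in((.5,.0),(.55,.1),(.5,-.1)): pass
E
```

```text
[224.73809524 195.23809524] [339.02597403 183.03246753] 126 154 tri [ 0.5    -0.1961  0.0425] [ 0.503 -0.196 -0.363 57.432 29.719] [ 0.499 -0.192 -0.371 61.343 31.596]
[284.92436975 189.36134454] [331.60165975 223.88381743] 119 241 tri [ 0.4556 -0.0184  0.0425] [ 4.5900e-01 -1.8000e-02 -3.1700e-01  5.8328e+01  2.9483e+01] [ 4.5600e-01 -1.5000e-02 -2.9000e-01  6.1637e+01  3.1459e+01]
[360.18699187 191.33333333] [293.18161435 293.3161435 ] 123 446 tri [0.4451 0.2098 0.0428] [ 0.448  0.209  0.366 58.765 30.09 ] [ 0.445  0.212  0.366 60.754 31.123]Traceback (most recent call last):
  File "<stdin>", line 7, in <module>
  File "h.py", line 21, in blob
    i=max(ok,key=lambda i:s[i,4]); return c[i],cv2.findContours((l==i).astype(np.uint8),0,1)[0][0],s[i,4]
ValueError: max() iterable argument is empty
```

```bash
cat > t.py <<'E'
from h import *
S,D=cv2.imread("pics/scene0.png"),cv2.imread("pics/side0.png");ks,kd=KRt("scene"),KRt("side")
def dark(im): return (cv2.cvtColor(im,cv2.COLOR_BGR2HSV)[...,1]<110).astype(np.uint8)
print(S[257,313],D[234,222])
c1,_,a1=blob(dark(S),(313,257));c2,_,a2=blob(dark(D),(222,234))
print("mat",c1,c2,a1,a2,tri(c1,ks,c2,kd),plane(c1,.002,ks),plane(c2,.002,kd))
for n,p,q in(("fit",(385,256),(176,292)),("bottle",(145,210),(357,160)),("drvhandle",(427,195),(262,415)),("tip",(438,240),(145,371)),("purple",(207,262),(270,180))): print(n,plane(p,0,ks),plane(q,0,kd))
# wrist looks
for i,(x,y,a) in enumerate(((.501,-.195,-.367),(.457,-.017,-.3),(.446,.211,.366))):
    for b in(a,a+np.pi):
        q=(Ro.from_euler("z",b)*Ro.from_euler("x",np.pi)).as_quat()
        for z in (.25,.1,.06):
            j=arm.ik([x,y,z],q); print(i,round(b,2),z,None if j is None else np.round(j,2))
E
python3 t.py
```

```text
[25 27 36] [36 53 72]Traceback (most recent call last):
  File "t.py", line 5, in <module>
    c1,_,a1=blob(dark(S),(313,257));c2,_,a2=blob(dark(D),(222,234))
                                            ~~~~^^^^^^^^^^^^^^^^^^^
  File "h.py", line 21, in blob
    i=max(ok,key=lambda i:s[i,4]); return c[i],cv2.findContours((l==i).astype(np.uint8),0,1)[0][0],s[i,4]
ValueError: max() iterable argument is empty
```

```bash
sed -i 's/^def dark.*/def dark(im): return (im.max(2)<95).astype(np.uint8)/' t.py; python3 t.py
```

```text
[25 27 36] [36 53 72]
mat [312.97278912 256.92346939] [221.02252252 233.73873874] 588 666 [ 0.69054569  0.0759609  -0.00239811] [[0.69462731 0.07566047]] [[0.68718043 0.08110654]]
fit [[0.67191541 0.27413901]] [[0.66514007 0.27194514]]
bottle [[ 0.53960425 -0.43459411]] [[ 0.51686953 -0.42661657]]
drvhandle [[0.39060451 0.42574256]] [[0.40284097 0.40637267]]
tip [[0.59445344 0.43023923]] [[0.60110971 0.42823503]]
purple [[ 0.73673817 -0.2108329 ]] [[ 0.70186679 -0.19291358]]
0 -0.37 0.25 [-0.24  0.67  0.94  1.84 -0.65  0.98 -0.95]
0 -0.37 0.1 [-0.21  0.95  0.94  1.95 -1.07  0.84 -0.6 ]
0 -0.37 0.06 [-0.12  0.95  0.74  1.96 -1.06  0.68 -0.62]
0 2.77 0.25 [ 0.08  0.53  0.38  1.83 -0.26  0.84  1.79]
0 2.77 0.1 [ 0.35  0.73 -0.03  1.94  0.04  0.47  1.49]
0 2.77 0.06 [ 0.42  0.81 -0.13  1.95  0.24  0.4   1.3 ]
1 -0.3 0.25 [-0.73  0.64  1.14  2.05 -0.73  0.94 -1.06]
1 -0.3 0.1 [-0.37  0.74  0.55  2.17 -0.89  0.47 -0.98]
1 -0.3 0.06 [-0.25  0.79  0.36  2.18 -0.9   0.33 -0.99]
1 2.84 0.25 [-0.18  0.4   0.23  2.03 -0.13  0.72  1.4 ]
1 2.84 0.1 [ 0.02  0.67 -0.04  2.16  0.09  0.32  1.17]
1 2.84 0.06 [ 0.02  0.75 -0.05  2.17  0.15  0.22  1.11]
2 0.37 0.25 [-0.91  0.51  0.63  1.95 -0.41  0.81 -1.26]
2 0.37 0.1 [-0.74  0.73  0.39  2.07 -0.62  0.46 -1.08]
2 0.37 0.06 [-0.69  0.8   0.31  2.08 -0.67  0.36 -1.04]
2 3.51 0.25 [-0.42  0.44 -0.1   1.93  0.06  0.77  1.39]
2 3.51 0.1 [-0.41  0.7  -0.11  2.06  0.19  0.4   1.26]
2 3.51 0.06 [-0.42  0.77 -0.1   2.07  0.23  0.31  1.23]
```

```bash
cat > g.py <<'E'
from h import *
C=[(.501,-.195,-.367),(.457,-.017,-.3),(.446,.211,.366)]
Q=lambda a:(Ro.from_euler("z",a+np.pi)*Ro.from_euler("x",np.pi)).as_quat()
def see(i,tag):
    x,y,a=C[i]; arm.movep([x,y,.26],Q(a)); arm.pause(.2); k=KRt("wrist"); im=snapshot("wrist"); cv2.imwrite(f"pics/w{tag}{i}.png",im)
    p=k[0]@(k[1]@[x,y,.045]+k[2]); p=p[:2]/p[2]; c,n,ar=blob(white(im),p,40); r=rect(n,.045,k); print("px",p,c,"rect",r.round(4)); return r
E
python3 - <<'E'
from g import *
see(2,"a"); print(arm.read_time(),arm.read_joint_positions())
E
```

```text
px [281.44087686 200.64786515] [282.8823274 196.6231003] rect [ 0.4432  0.2115  0.3535 59.0057 29.6281]
2.15 [-0.42170527  0.43116497 -0.09280185  1.92197447  0.05423628  0.7907105
  1.39379164]
```

View pics/wa2.png

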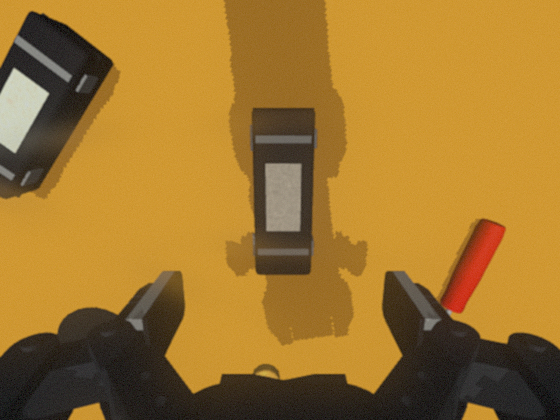

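The wrist view shows the case centred at (283,197), lid up and aligned with the fingers. The screwdriver handle at (478,265) is well clear. Next I grasp, lift and shake it.

```bash
cat >> g.py <<'E'
ZG=.081
def grab(r):
    x,y,a=r[:3]; q=Q(a)
    arm.line_to([x,y,.11],.2,q); arm.line_to([x,y,ZG],.08); arm.move_gripper(0.0,90); print("open",arm.read_opening(),"ff",arm.read_finger_force())
    arm.line_to([x,y,.2],.1)
def rates(p,u,q):
    P=[arm.ik(p+s*u,q) for s in np.linspace(-.045,.045,10)]
    return None if any(j is None for j in P) else (np.abs(np.diff(P,axis=0))/.01).max()
def tq(a):
    arm.pause(.5); t=np.mean([arm.read_wrist_torque() for _ in range(3)],0); v=np.array([-np.sin(a),np.cos(a),0]); return float(t@v)
def shake(r,c,n=4,v=.4):
    a=r[2];u=np.array([np.cos(a),np.sin(a),0]);c=np.array(c);q=Q(a)
    arm.line_to(c-.045*u,.2,q); print("rates rad/m",rates(c,u,q)); out=[tq(a)]
    for k in range(n):
        arm.line_to(c+(.045 if k%2==0 else -.045)*u,v); out.append(tq(a))
    print("torque",np.round(out,3),"z",arm.read_tool_pos()[2],"open",arm.read_opening(),"ff",arm.read_finger_force(),"t",arm.read_time()); return out
def putback(r):
    x,y,a=r[:3]; arm.line_to([x,y,.2],.25,Q(a)); arm.line_to([x,y,.1],.15); arm.line_to([x,y,ZG+.001],.04); arm.move_gripper(1.0); arm.line_to([x,y,.16],.2)
E
python3 - <<'E'
from g import *
r=np.array([.4435,.2115,.358]); np.save("r2.npy",r)
grab(r); c=[.53,.24,.22]; a=r[2];u=np.array([np.cos(a),np.sin(a),0])
arm.line_to(c,.2); print(rates(np.array(c),u,Q(a)),arm.read_time(),arm.read_wrist_torque(),arm.read_ft_force())
E
```

```text
open 0.596978125222911 ff 95.03830969333649
3.0311808935455042 5.9333 [ 0.03333793  0.0652107  -0.03131401] [-0.9636812  -0.53437889 -4.00620806]
```

```bash
python3 - <<'E'
from g import *
r=np.load("r2.npy"); shake(r,[.53,.24,.22])
cv2.imwrite("pics/shake2.png",snapshot("scene"))
E
```

```text
rates rad/m 3.0312018927611817
torque [-0.049  0.047 -0.057  0.061 -0.07 ] z 0.2198514500381583 open 0.5932258138026174 ff 97.7150148153305 t 10.3083
```

The moment switches by about 0.12 N m with every stroke, so this looks like the rattling one. As a control I run a slow stroke, which should not shift the plug.

```bash
python3 - <<'E'
from g import *
r=np.load("r2.npy"); a=r[2];u=np.array([np.cos(a),np.sin(a),0]);c=np.array([.53,.24,.22])
arm.line_to(c+.045*u,.1); print("slow",tq(a)); arm.line_to(c-.045*u,.1); print("slow back",tq(a))
arm.line_to(c+.045*u,.4); print("fast",tq(a)); arm.line_to(c-.045*u,.4); print("fast",tq(a))
q=Q(a); m=[.691,.077]
for s in(0,.3,-.3,-.6): print(s,arm.ik([*m,.204],Q(a+s)))
cv2.imwrite("pics/s2.png",snapshot("side"))
E
```

```text
slow -0.04275249071240107
slow back -0.06571755679639316
fast 0.01762077967990141
fast -0.07645522715005533
0 [-0.09846898  0.78170228 -0.08348595  1.38563977  0.07093125  0.97716299
  1.73128468]
0.3 [-0.05296342  0.78579416 -0.17038813  1.38379192  0.14453287  0.98414166
  1.97441474]
-0.3 [-0.14420089  0.78040855  0.00340694  1.3874969  -0.00289857  0.97369206
  1.48864623]
-0.6 [-0.18980093  0.78191056  0.09008489  1.3893448  -0.07672791  0.97373947
  1.24619796]
```

View pics/s2.png

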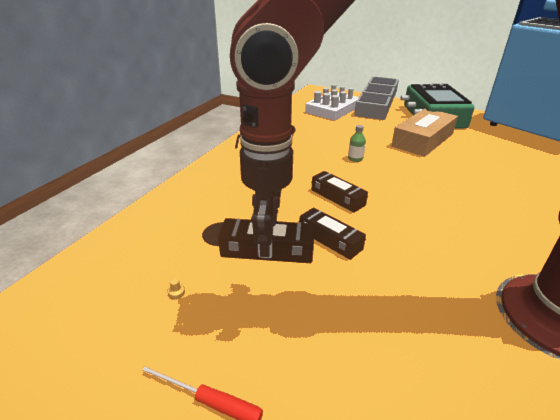

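The case hangs level in the grip at (265,240), and the fast strokes shift the moment while the slow ones hardly do. The readings are noisy, so I confirm by tipping it lengthways and measuring at one identical level pose.

```bash
python3 - <<'E'
from g import *
r=np.load("r2.npy"); a=r[2];c=np.array([.53,.24,.22]);v=np.array([-np.sin(a),np.cos(a),0])
arm.line_to(c,.15)
def avg():
    arm.pause(.4);T=[]
    for _ in range(10): T.append(arm.read_wrist_torque()@v);arm.pause(.04)
    return np.mean(T).round(4),np.std(T).round(4)
for s in(.28,-.28,.28,-.28):
    arm.movep(c,(Ro.from_rotvec(s*v)*Ro.from_quat(Q(a))).as_quat()); arm.pause(.5); arm.movep(c,Q(a)); print(s,avg(),arm.read_time())
E
```

```text
0.28 (np.float64(0.0645), np.float64(0.0171)) 17.9083
-0.28 (np.float64(-0.058), np.float64(0.0292)) 20.1583
0.28 (np.float64(0.0751), np.float64(0.0384)) 22.3583
-0.28 (np.float64(-0.0511), np.float64(0.0266)) 24.6083
```

Confirmed: at the same level pose, the moment differs by 0.12 N m between the two ends. Now I carry it to the mat.

```bash
python3 - <<'E'
from g import *
r=np.load("r2.npy"); a=r[2]
arm.line_to([.691,.077,.231],.12,Q(a)); arm.pause(.8)
print(arm.read_tool_pos(),arm.read_opening(),arm.read_finger_force(),np.abs(arm.read_dq()).max(),arm.read_time())
S=snapshot("scene");D=snapshot("side")
for im,n in((S,"scene"),(D,"side")):
    K,R,t=KRt(n)
    for p,col in((([.691,.077,.195]),(0,0,255)),(([.691,.077,.15]),(0,255,0))):
        q=K@(R@p+t); cv2.circle(im,tuple(int(round(e)) for e in q[:2]/q[2]),2,col,-1)
cv2.imwrite("pics/end.png",np.hstack([S[120:330,100:480],D[100:310,100:480]]))
E
```

```text
[0.69099613 0.07699082 0.23098089] 0.5937512836411356 98.02310585975647 0.0010884172191784982 27.4667
```

View pics/end.png

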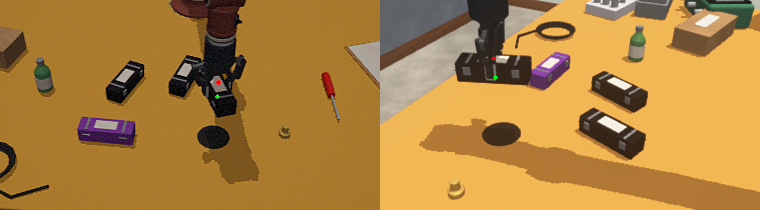

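The case is held level, with the expected centre dots falling on it at (218,85) and (494,65) in the crops. The other cases and the bystanders are where they started.

```bash
python3 -c "
from station import ticket
print(ticket.finish_job())"
```

```text
the job is handed in; nothing more can be done
None
```

I handed the job in at about 27 s, holding the rattling case (the black one on the robot's left) level over the mat with its underside about 15 cm up. Its plug shift showed clearly at 0.12 N m when shaken and when tipped. It was the first case I tried, so I never touched the other two or the bystanders.

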